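# Find the loose bolt of the tilting bin's stand and hold its cover open

### The job

One of the three bolts in the tilting bin's stand has worked loose: with all the covers still shut, tap the bolt heads from above until you find the one that sinks, and push it down as far as it goes. Then lift the hinged cover beside that bolt by its knob to about 45 degrees or more and finish holding it still there in the gripper, since it falls shut when let go. Leave the other two covers shut and do not shift the bin, cup or paperweight.

Things in the scene. Friction and masses are not known exactly. Their poses are not given: they have to be found in the camera images.
- stand: Dark wooden stand, fixed. Origin on the bench under the centre of its block, 150 (own x) x 270 (own y) x 50 mm high. Own x points away from the robot, own y to its left, within 20 degrees. Three bolts at own x +45, own y +85 (left), 0 (middle), -85 (right) mm; each bolt's cover lies on the robot's side of it. To the right two uprights, 102 mm high, carry the tilting bin.
- bolt_left_top (a point): Centre of the top of the left bolt's six-sided steel head, 25 mm over its corners, 14 mm high; the top stands 74 mm above the bench at the start. The head stands 10 mm clear of the block on its shank.
- bolt_left (a joint): How far the left bolt has sunk straight down, m (0 at the start). One of the three bolts, which one varies, is loose, though all look alike: pushed with more than about 3 N it slides down, at most 8 mm, and stays down; a sound one gives about 1 mm, then is rigid.
- cover_left_knob (a point): Point on the axis of the left cover's turned wooden knob, at half its height: 17 mm above the cover's plate, 73 mm above the bench when shut. The knob is a cylinder 20 mm across and 34 mm high, upright when shut, 50 mm from the hinge line, on the bolt's side of it (50 mm from the bolt axis); being round it can turn between gripping pads.
- cover_left_hinge (a point): Centre of the left cover's hinge line, 53 mm above the bench; the line runs along the stand's own y, at the cover's edge nearest the robot.
- cover_left (a joint): Opening angle of the left cover, rad: 0 lying shut over the nut pocket, growing as the edge on the bolt's side (far from the robot) rises and swings towards the robot, to a stop at 1.35. A brass plate 66 x 50 x 6 mm, together with its knob 0.15 kg; it turns freely and falls shut when let go.
- bolt_middle_top (a point): Centre of the top of the middle bolt's six-sided steel head, 25 mm over its corners, 14 mm high; the top stands 74 mm above the bench at the start. The head stands 10 mm clear of the block on its shank.
- bolt_middle (a joint): How far the middle bolt has sunk straight down, m (0 at the start). One of the three bolts, which one varies, is loose, though all look alike: pushed with more than about 3 N it slides down, at most 8 mm, and stays down; a sound one gives about 1 mm, then is rigid.
- cover_middle_knob (a point): Point on the axis of the middle cover's turned wooden knob, at half its height: 17 mm above the cover's plate, 73 mm above the bench when shut. The knob is a cylinder 20 mm across and 34 mm high, upright when shut, 50 mm from the hinge line, on the bolt's side of it (50 mm from the bolt axis); being round it can turn between gripping pads.
- cover_middle_hinge (a point): Centre of the middle cover's hinge line, 53 mm above the bench; the line runs along the stand's own y, at the cover's edge nearest the robot.
- cover_middle (a joint): Opening angle of the middle cover, rad: 0 lying shut over the nut pocket, growing as the edge on the bolt's side (far from the robot) rises and swings towards the robot, to a stop at 1.35. A brass plate 66 x 50 x 6 mm, together with its knob 0.15 kg; it turns freely and falls shut when let go.
- bolt_right_top (a point): Centre of the top of the right bolt's six-sided steel head, 25 mm over its corners, 14 mm high; the top stands 74 mm above the bench at the start. The head stands 10 mm clear of the block on its shank.
- bolt_right (a joint): How far the right bolt has sunk straight down, m (0 at the start). One of the three bolts, which one varies, is loose, though all look alike: pushed with more than about 3 N it slides down, at most 8 mm, and stays down; a sound one gives about 1 mm, then is rigid.
- cover_right_knob (a point): Point on the axis of the right cover's turned wooden knob, at half its height: 17 mm above the cover's plate, 73 mm above the bench when shut. The knob is a cylinder 20 mm across and 34 mm high, upright when shut, 50 mm from the hinge line, on the bolt's side of it (50 mm from the bolt axis); being round it can turn between gripping pads.
- cover_right_hinge (a point): Centre of the right cover's hinge line, 53 mm above the bench; the line runs along the stand's own y, at the cover's edge nearest the robot.
- cover_right (a joint): Opening angle of the right cover, rad: 0 lying shut over the nut pocket, growing as the edge on the bolt's side (far from the robot) rises and swings towards the robot, to a stop at 1.35. A brass plate 66 x 50 x 6 mm, together with its knob 0.15 kg; it turns freely and falls shut when let go.
- bin_lip (a point): Middle of the upper edge, on the robot's side, of the light wooden bin (150 x 165 x 70 mm) that tilts on pivots at the right of the block; at any tilt it stays under 140 mm high. Not to be moved.
- cup: Copper cup, 72 mm across the rim, 75 mm high, to the left of the block; origin at the centre of its underside. Not to be moved.
- paperweight: Domed glass paperweight, 76 mm across, 42 mm high, beyond the block; origin at the centre of its underside. Not to be moved.

How it is judged:
By the outcome, as a careful person would: the job done as asked, in the order asked, and still so for the second after the job is handed in, while the arm keeps its last pose, push and grip.
It also fails if it takes over 48 s, if anything falls off the work surface, if the arm or the gripper's body presses on something with over 40 N, if the wrist force passes 120 N, or if a joint passes its speed limit or range.

### The arm

A 6-joint arm with a two-finger parallel gripper is mounted at the origin on the work surface. World frame = base frame: x ahead of the robot, y to its left, z up, the work surface at z = 0. Lengths are in mm, angles in degrees, forces in N, time in s.
With the tool pointing down it reaches from about 300 to 850 mm from the base axis. Payload 4.2 kg.
Tool frame: the origin (TCP) lies at the centre of the arm's flange, where the gripper is bolted on; the fingertips stand 191 mm ahead of it and the grasp point (between the pads) lies 172 mm ahead of it; y points along the fingers, x is the direction in which the jaws open and shut, and the axes are right-handed (so a half turn about y gives the same grasp; the last joint's range is limited). The gripper opens to 91 mm and grips with 3 to 60 N. Pads are 32 mm wide; open, the fingers measure 118 mm over their backs; the gripper's body (76 mm by 178 mm) begins 60 mm behind the grasp point.
Start: joints at [63.999, 18.312, 89.639, -0, 72.044, -1.146], TCP at [241.682, 521.74, 404.776] pointing down, gripper open.
Joint ranges: [-177.97, 177.97], [-48.28, 115.42], [12.27, 149.76], [-77.06, 257.06], [2.81, 150.46], [-146.56, 146.56]. Speed limits (degrees/s): [147.25, 147.25, 180, 180, 180, 180].

### API

Orientations are given as [roll, pitch, yaw] about the fixed x, y, z axes, in that order (R = Rz(yaw) Ry(pitch) Rx(roll)).
In Python, from workcell import env gives the robot as it stands.
- The arm moves only by the tool carry_out, never from a script. Its argument "increments" is a list of rows, each a list of 3 entries, a list of its own where there are three numbers: the turn, a rotation vector about the tool's x, y, z in rad, then the shift along the tool's x, y, z in mm, then the closure, from 0 (fully open) to 1 (shut). In form: [[[wx, wy, wz], [dx, dy, dz], claw], ...]. A call has 1 to 10 rows; each row is the pose to reach, as a shift and turn from the pose commanded when the call began, along the tool's axes at that moment; what a row does not reach only later rows make up. A row lasts 1/12 s, in which the tool goes at most 41.7 mm and 7.16 degrees, less where a joint would pass 70% of its speed; a pose out of reach is approached as far as the arm can. A call with a gripper value outside its range is refused whole. The fingers move at their own pace and stop on an object; "force" is the grip in N (left out, the last holds). Time passes only in rows, so rows that repeat a pose let the fingers close. It gives the time, the measured TCP pose, the force and the opening at its end, in the units of the state.
- env.state(): the state, without advancing time (a new reading comes with each control period).
- env.grab_frame(name): name is "scene" or "side" or "wrist"; returns a dict with "frame" (400x640x3 uint8, blue, green, red), "z_map" (400x640 float32, mm along the optical axis (not along the pixel's ray), 0 where there is no reading), "camera_matrix" (3x3 intrinsics, pixels), "rvec" (rotation vector, rad) and "tvec" (3), from world to camera coordinates, as OpenCV has them; the wrist camera has in their place "hand_eye" (4x4, takes a point from camera to tool coordinates, whose origin is the TCP and whose axes are the tool frame's). Camera axes: x right, y down, z forward; pixel columns grow to the right and rows downward; lengths in mm; the calibration is good to about 2 mm. A picture is of the moment at which its call begins: read the wrist's pose just before it.
- env.job_done(): hands the job in, once; it reports no verdict.
The state is a dict: "time_s": time; "qpos": joint angles; "qvel": joint speeds; "effort": joint torques, N m; "ee_pos": TCP position; "ee_rot": TCP orientation; "force": force on the tool from outside, world axes, zero at the start; "torque": the same for the moment, N m; "gripper_width": finger opening in mm.
Only numpy, scipy, OpenCV 4.12 (cv2) and the standard library are available. Lean on these libraries where they do the work, as an engineer would, in place of code of your own. Each camera call takes 0.05 s, during which the arm holds its last target. There are 200 camera calls.

## Working session

There is one attempt and no reset: what is moved stays moved. The work goes in short steps, Python scripts to look and compute and a tool call to move; the robot and the scene stay as the last step left them, time stands still between calls to the robot, and variables do not carry over. Pictures are saved under pics/ and viewed, about 8 in all and at most 12, crops included, and the job is handed in when it is done.

Besides the shell and the picture viewer there is one more tool, called after ">>>" as name(argument=value, ...), one argument or row to a line, values as JSON. carry_out: Moves the arm, as the interface text tells. Its arguments: {"type":"object","properties":{"increments":{"type":"array","items":{"type":"array"}},"force":{"type":"number"}},"required":["increments"]}

```bash
ls; mkdir -p pics; cat > h.py <<'E'
import numpy as np, cv2
from scipy.spatial.transform import Rotation as R
from workcell import env
def world(f):
    z=f["z_map"];K=f["camera_matrix"];v,u=np.mgrid[:400,:640]
    p=np.stack([(u-K[0,2])/K[0,0]*z,(v-K[1,2])/K[1,1]*z,z],-1)
    if "hand_eye" in f:
        s=env.state();T=f["hand_eye"];p=p@T[:3,:3].T+T[:3,3]
        return p@rot(s).as_matrix().T+np.array(s["ee_pos"])
    M=cv2.Rodrigues(np.array(f["rvec"],float))[0]
    return (p-np.array(f["tvec"]).ravel())@M
def rot(s): return R.from_euler("xyz",s["ee_rot"],degrees=True)
E
python3 - <<'E'
from h import *
print(env.state())
f=env.grab_frame("scene");cv2.imwrite("pics/scene.png",f["frame"]);np.save("w_scene.npy",world(f))
g=env.grab_frame("side");cv2.imwrite("pics/side.png",g["frame"]);np.save("w_side.npy",world(g))
E
```

```text
pics
{'time_s': 0.0, 'qpos': array([ 6.39987000e+01,  1.83518770e+01,  8.97076418e+01, -3.16670151e-04,
        7.20429805e+01, -1.14711519e+00]), 'qvel': array([ 0.02803175,  0.06374409,  0.04419784,  0.03780325, -0.05602804,
       -0.02515675]), 'effort': array([ 5.29397894e-04, -4.12441814e+01, -2.31978196e+01,  7.26772752e-02,
        4.56522102e-02, -1.47533951e-04]), 'ee_pos': array([241.61469147, 521.58552409, 403.90923568]), 'ee_rot': array([-89.99824901,   0.10248481,  65.14591462]), 'force': array([0.18307506, 0.44286553, 0.332891  ]), 'torque': array([-0.01639121,  0.00432145, -0.01365322]), 'gripper_width': 91.15540473538415}
```

View pics/scene.png

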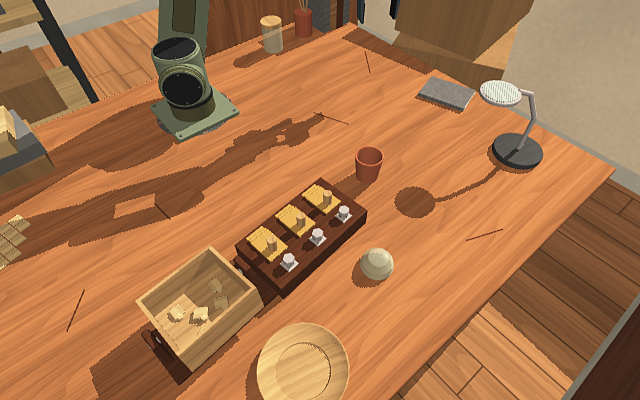

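The scene view shows the stand. Bolt heads are at about (289,260), (318,234) and (344,211), with knobs at (271,243), (299,220) and (327,198). The bin is at lower left, the cup at (368,165) and the glass at (376,264).

```bash
python3 - <<'E'
from h import *
w=np.load("w_scene.npy")
def near(u,v,lo,hi,r=14):
    p=w[v-r:v+r,u-r:u+r].reshape(-1,3);p=p[(p[:,2]>lo)&(p[:,2]<hi)];return len(p),p.mean(0).round(1),np.median(p,0).round(1)
for n,(u,v) in dict(bR=(289,260),bM=(318,234),bL=(344,211)).items(): print(n,near(u,v,70,80,9))
for n,(u,v) in dict(kR=(271,241),kM=(299,216),kL=(327,195)).items(): print(n,near(u,v,85,96,9))
# stand block top fit
m=(w[...,2]>46)&(w[...,2]<100);mm=np.zeros((400,640),bool);mm[175:300,233:370]=1
p=w[m&mm];p=p[p[:,2]<53]
r=cv2.minAreaRect(p[:,:2].astype(np.float32));print(r)
for n,(u,v,a,b) in dict(cup=(368,160,70,80),pw=(376,260,5,50),bin=(200,300,60,145)).items():
    print(n,near(u,v,a,b,20 if n!="bin" else 70))
s=np.load("w_side.npy");q=s.reshape(-1,3)
q=q[(q[:,2]>70)&(q[:,2]<78)&(q[:,0]>250)&(q[:,0]<800)&(abs(q[:,1])<400)];print(len(q))
E
```

```text
bR (95, array([ 645. , -110.9,   73.4]), array([ 645.2, -111.2,   73.5]))
bM (85, array([635.2, -26.7,  73.6]), array([635.3, -26.6,  73.6]))
bL (73, array([625.5,  57.6,  73.5]), array([625.5,  57.1,  73.7]))
kR (64, array([ 595.8, -116.8,   89.1]), array([ 595.4, -116.9,   89.2]))
kM (60, array([585.9, -32.7,  89. ]), array([586. , -32.8,  89.2]))
kL (53, array([576.6,  51.5,  89.4]), array([576.8,  51.5,  89.6]))
((594.270751953125, -70.51060485839844), (152.64584350585938, 351.5738525390625), 6.626077175140381)
cup (155, array([540.7, 218.9,  73.5]), array([540.7, 220. ,  73.6]))
pw (870, array([753.9,  39.8,  28.1]), array([754.8,  38.3,  29.7]))
bin (5303, array([ 631.7, -294.7,   93.3]), array([ 644. , -297.9,   95.8]))
1225
```

View pics/side.png

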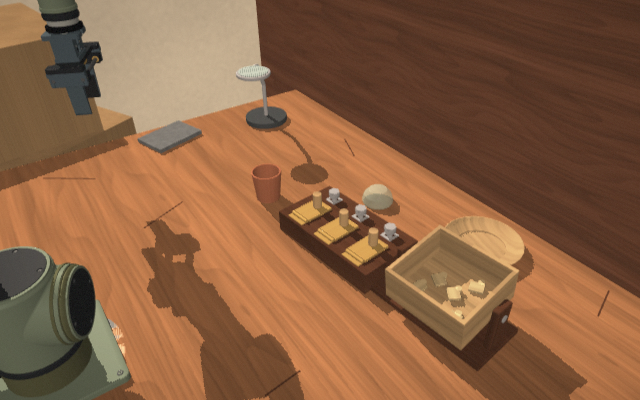

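The side view agrees: three knobs, bolt heads beyond them, the bin to the right and the cup to the left. Bolt spacing is 84.8 mm, heights match, and the stand yaw is about 6.6°. I'll go above the left bolt with the jaws shut and the jaw axis along the stand's y.

>>> carry_out(
  increments=[
    [[0,-0.11,0],[-26,6,-54],1],
    [[0,-0.22,0],[-46,10,-94],1],
    [[0,-0.33,0],[-62,15,-130],1],
    [[0,-0.44,0],[-78,20,-163],1],
    [[0,-0.55,0],[-94,26,-196],1],
    [[0,-0.55,0],[-110,30,-230],1],
    [[0,-0.55,0],[-126,34,-263],1],
    [[0,-0.55,0],[-142,38,-297],1],
    [[0,-0.55,0],[-158,42,-330],1],
    [[0,-0.55,0],[-172,46,-360],1],
  ],
  force=20,
)

```text
time_s: 0.93
ee_pos: [497.1, 212.1, 358.2]
ee_rot: [-90.0, 0.0, 96.6]
force: [-0.0, 0.4, -0.2]
gripper_width: 27.0
```

```bash
cat >> h.py <<'E'
def inc(p,yaw=96.64,tilt=0):
    "shift (tool axes now) and turn from the measured pose to TCP p, jaws at yaw"
    s=env.state();r=rot(s);g=R.from_euler("xyz",[-90,0,yaw],degrees=True)
    print("t",s["time_s"],"pos",s["ee_pos"].round(1),"rot",s["ee_rot"].round(2),"F",s["force"].round(1),"q",s["qpos"].round(0),"w",round(s["gripper_width"],1))
    print("d",r.inv().apply(np.array(p)-s["ee_pos"]).round(1),"w",(r.inv()*g).as_rotvec().round(3))
E
python3 -c "
from h import *
inc([625.5,57.3,325])"
```

```text
t 0.9333 pos [497.1 212.1 358.2] rot [-8.997e+01  2.000e-02  9.660e+01] F [-0.   0.4 -0.2] q [ 22.  17.  98.  -0.  64. -75.] w 27.0
d [-168.5   33.2 -109.8] w [-0.001 -0.001 -0.   ]
```

>>> carry_out(
  increments=[
    [[0,0,0],[-34,7,-22],1],
    [[0,0,0],[-68,14,-44],1],
    [[0,0,0],[-102,21,-66],1],
    [[0,0,0],[-136,28,-88],1],
    [[0,0,0],[-160,32,-104],1],
    [[0,0,0],[-171,34,-110],1],
    [[0,0,0],[-171,34,-110],1],
    [[0,0,0],[-171,34,-110],1],
  ],
)

```text
time_s: 1.6
ee_pos: [624.7, 57.4, 324.2]
ee_rot: [-89.9, -0.1, 96.6]
force: [-0.5, -0.0, 0.7]
gripper_width: 0.3
```

```bash
python3 -c "
from h import *
inc([625.5,57.3,325])
f=env.grab_frame('wrist');cv2.imwrite('pics/wrist1.png',f['frame']);w=world(f);np.save('w_wrist1.npy',w)
q=w.reshape(-1,3)
for n,c in dict(L=(625.5,57.3),M=(635.2,-26.7)).items():
  m=(np.hypot(q[:,0]-c[0],q[:,1]-c[1])<22)&(q[:,2]>70)&(q[:,2]<78);print(n,m.sum(),q[m].mean(0).round(1) if m.any() else '')
"
```

```text
t 1.6 pos [624.7  57.4 324.2] rot [-8.989e+01 -6.000e-02  9.660e+01] F [-0.5 -0.   0.7] q [  4.  26.  89.   0.  65. -92.] w 0.3
d [-0.2 -0.8 -0.8] w [-0.002 -0.001  0.001]
L 453 [619.9  57.4  72.3]
M 615 [632.  -26.4  72.4]
```

View pics/wrist1.png

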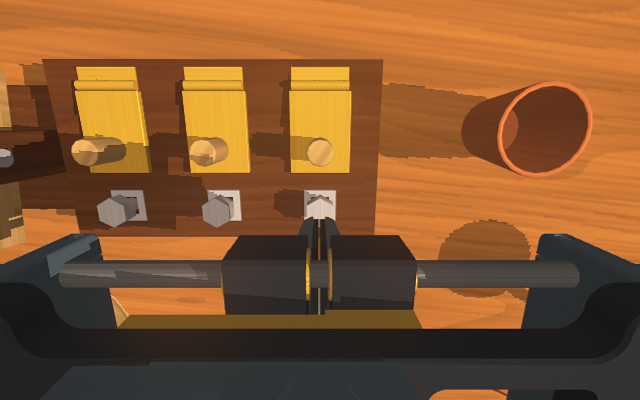

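The wrist view shows the left bolt head just under the closed fingertips at (320,207), with its knob at (320,152). The other bolt heads are at (222,211) and (115,212), and the cup is well clear. Next is the tap.

>>> carry_out(
  increments=[
    [[0,0,0],[0,25,1],1],
    [[0,0,0],[0,45,1],1],
    [[0,0,0],[0,55,1],1],
    [[0,0,0],[0,57,1],1],
    [[0,0,0],[0,58,1],1],
    [[0,0,0],[0,59,1],1],
    [[0,0,0],[0,60,1],1],
    [[0,0,0],[0,60,1],1],
  ],
)

```text
time_s: 2.32
ee_pos: [624.3, 57.3, 265.7]
ee_rot: [-90.1, -0.0, 96.7]
force: [0.0, -0.4, 0.4]
gripper_width: 0.6
```

>>> carry_out(
  increments=[
    [[0,0,0],[0,1,0],1],
    [[0,0,0],[0,2,0],1],
    [[0,0,0],[0,2,0],1],
  ],
)

```text
time_s: 2.57
ee_pos: [624.4, 57.2, 264.5]
ee_rot: [-90.1, -0.0, 96.6]
force: [-2.4, 0.1, 6.8]
gripper_width: 0.4
```

>>> carry_out(
  increments=[
    [[0,0,0],[0,1,0],1],
    [[0,0,0],[0,2,0],1],
    [[0,0,0],[0,2,0],1],
  ],
)

```text
time_s: 2.82
ee_pos: [624.3, 57.2, 264.4]
ee_rot: [-90.2, -0.0, 96.6]
force: [-3.9, 0.9, 16.0]
gripper_width: 0.4
```

Left is rigid (16 N with no travel). On to the middle one.

>>> carry_out(
  increments=[
    [[0,0,0],[0,-24,0],1],
    [[0,0,0],[-30,-24,0],1],
    [[0,0,0],[-60,-24,0],1],
    [[0,0,0],[-85,-24,0],1],
    [[0,0,0],[-85,-14,0],1],
    [[0,0,0],[-85,-5,0],1],
    [[0,0,0],[-85,-3,0],1],
    [[0,0,0],[-85,-2,0],1],
    [[0,0,0],[-85,-2,0],1],
  ],
)

```text
time_s: 3.57
ee_pos: [634.0, -27.5, 264.4]
ee_rot: [-90.1, 0.2, 96.8]
force: [-2.2, -6.1, 11.4]
gripper_width: 0.4
```

>>> carry_out(
  increments=[
    [[0,0,0],[0,1,0],1],
    [[0,0,0],[0,2,0],1],
    [[0,0,0],[0,2,0],1],
  ],
)

```text
time_s: 3.82
ee_pos: [633.9, -27.4, 264.3]
ee_rot: [-90.1, 0.2, 96.8]
force: [-6.0, -5.7, 20.2]
gripper_width: 0.5
```

Middle is rigid too (20 N, same height). On to the right one.

>>> carry_out(
  increments=[
    [[0,0,0],[0,-24,0],1],
    [[0,0,0],[-30,-24,0],1],
    [[0,0,0],[-60,-24,0],1],
    [[0,0,0],[-85,-24,0],1],
    [[0,0,0],[-85,-14,0],1],
    [[0,0,0],[-85,-5,0],1],
    [[0,0,0],[-85,-3,0],1],
    [[0,0,0],[-85,-2,0],1],
    [[0,0,0],[-85,-2,0],1],
  ],
)

```text
time_s: 4.57
ee_pos: [643.6, -110.2, 261.9]
ee_rot: [-89.9, -0.1, 96.7]
force: [0.2, -0.5, -0.9]
gripper_width: 0.2
```

>>> carry_out(
  increments=[
    [[0,0,0],[0,1,0],1],
    [[0,0,0],[0,2,0],1],
    [[0,0,0],[0,2,0],1],
  ],
)

```text
time_s: 4.82
ee_pos: [643.9, -111.1, 260.9]
ee_rot: [-90.0, -0.0, 96.7]
force: [-0.0, -0.8, 0.3]
gripper_width: 0.7
```

The right one sinks, so I'll push it to the bottom.

>>> carry_out(
  increments=[
    [[0,0,0],[0,1,0],1],
    [[0,0,0],[0,2,0],1],
    [[0,0,0],[0,3,0],1],
    [[0,0,0],[0,4,0],1],
    [[0,0,0],[0,5,0],1],
    [[0,0,0],[0,5,0],1],
    [[0,0,0],[0,5,0],1],
  ],
)

```text
time_s: 5.4
ee_pos: [643.9, -111.5, 257.1]
ee_rot: [-90.1, -0.0, 96.6]
force: [-1.7, 2.4, 8.6]
gripper_width: 0.6
```

>>> carry_out(
  increments=[
    [[0,0,0],[0,1,0],1],
    [[0,0,0],[0,2,0],1],
    [[0,0,0],[0,3,0],1],
    [[0,0,0],[0,3,0],1],
  ],
)

```text
time_s: 5.73
ee_pos: [643.7, -111.5, 256.9]
ee_rot: [-90.1, 0.0, 96.6]
force: [-6.2, 3.1, 21.2]
gripper_width: 0.3
```

It bottomed out with about 8 mm sunk (tip at about 66 mm, 21 N with no further travel). Now I'll rise, back off to above the knob, open partly, and check the clearance to the bin.

>>> carry_out(
  increments=[
    [[0,0,0],[0,-30,0],1],
    [[0,0,0],[0,-65,0],1],
    [[0,0,0],[0,-75,20],0.5],
    [[0,0,0],[0,-75,45],0.4],
    [[0,0,0],[0,-75,49],0.4],
    [[0,0,0],[0,-75,49],0.4],
    [[0,0,0],[0,-75,49],0.4],
  ],
)

```text
time_s: 6.32
ee_pos: [595.4, -117.6, 327.4]
ee_rot: [-90.0, 0.0, 96.6]
force: [0.1, -0.1, 0.4]
gripper_width: 31.1
```

```bash
python3 -c "
from h import *
inc([595.5,-116.8,328])
f=env.grab_frame('wrist');cv2.imwrite('pics/wrist2.png',f['frame']);w=world(f)
ex=np.array([.993,.1156]);ey=np.array([-.1156,.993]);O=np.array([645,-110.9])-45*ex+85*ey
q=w.reshape(-1,3);
m=(np.hypot(q[:,0]-595.5,q[:,1]+116.8)<14)&(q[:,2]>86)&(q[:,2]<94);print(m.sum(),q[m].mean(0).round(1) if m.any() else '')
for n in ('w_scene.npy','w_side.npy'):
  s=np.load(n).reshape(-1,3);l=np.stack([(s[:,:2]-O)@ex,(s[:,:2]-O)@ey,s[:,2]],1)
  for a in (-135,-150,-165,-180,-195,-210):
    m=(l[:,1]<a)&(l[:,1]>a-15)&(abs(l[:,0])<90)&(l[:,2]<150);print(n,a,m.sum(),np.percentile(l[m,2],99).round(0) if m.any() else '')
"
```

```text
t 6.3167 pos [ 595.4 -117.6  327.4] rot [-9.002e+01  1.000e-02  9.664e+01] F [ 0.1 -0.1  0.4] q [ -12.   24.   92.   -0.   64. -109.] w 31.1
d [ 0.8 -0.6 -0.2] w [ 0.  0. -0.]
459 [ 592.2 -117.6   87.5]
w_scene.npy -135 374 33.0
w_scene.npy -150 409 103.0
w_scene.npy -165 302 104.0
w_scene.npy -180 1020 122.0
w_scene.npy -195 783 122.0
w_scene.npy -210 788 122.0
w_side.npy -135 198 16.0
w_side.npy -150 247 105.0
w_side.npy -165 219 104.0
w_side.npy -180 1705 123.0
w_side.npy -195 809 123.0
w_side.npy -210 831 124.0
```

View pics/wrist2.png

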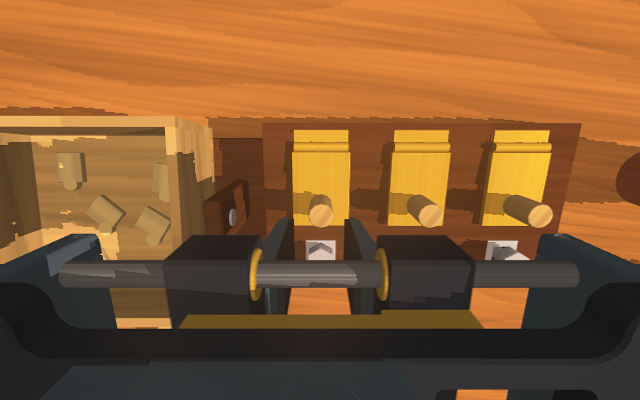

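The wrist view shows the right knob at (320,210), centred between the fingers, and its bolt head sunk at (320,250). The bin's near wall is at own y −180 and about 123 mm high, so the gripper body clears it at a grasp height of 82 mm. Next: descend and grip.

>>> carry_out(
  increments=[
    [[0,0,0],[0.5,10,0],0.4],
    [[0,0,0],[0.5,20,0],0.4],
    [[0,0,0],[0.5,35,0],0.4],
    [[0,0,0],[0.5,50,0],0.4],
    [[0,0,0],[0.5,65,0],0.4],
    [[0,0,0],[0.5,73,0],0.4],
    [[0,0,0],[0.5,73,0],0.4],
  ],
  force=25,
)

```text
time_s: 6.95
ee_pos: [594.6, -116.6, 251.5]
ee_rot: [-89.7, -0.1, 96.7]
force: [-0.7, 0.8, 0.2]
gripper_width: 54.9
```

>>> carry_out(
  increments=[
    [[0,0,0],[0,0,0],0.7],
    [[0,0,0],[0,0,0],0.9],
    [[0,0,0],[0,0,0],1],
    [[0,0,0],[0,0,0],1],
    [[0,0,0],[0,0,0],1],
    [[0,0,0],[0,0,0],1],
    [[0,0,0],[0,0,0],1],
    [[0,0,0],[0,0,0],1],
  ],
  force=25,
)

```text
time_s: 7.62
ee_pos: [595.2, -116.4, 255.3]
ee_rot: [-90.1, -0.1, 96.6]
force: [-0.4, 4.8, 3.2]
gripper_width: 19.2
```

```bash
python3 -c "
from h import *
s=env.state();r=rot(s);print(s['ee_pos'].round(1),s['gripper_width'],s['force'].round(1))
# tool frame: y down, z toward robot; tilt phi = turn about tool x
a,b=50.,82-53.
def row(th,phi):
  t=np.radians(th);c,sn=np.cos(t),np.sin(t)
  g=np.array([a*c-b*sn-a, a*sn+b*c-b])      # grasp shift own x, z
  p=np.radians(phi); u=np.array([-np.sin(p),np.cos(p)])*172-np.array([0,172])
  d=g+u; return [0,round(-d[1],1),round(-d[0],1)]
for th in range(5,60,5): print(th,round(np.radians(th*.67),3),row(th,th*.67))
for sg in (1,-1): print(sg,r.apply(R.from_rotvec([sg*.5,0,0]).apply([0,1,0])).round(2))
"
```

```text
[ 595.2 -116.4  255.3] 19.170661929639586 [-0.4  4.8  3.2]
5 0.058 [0, np.float64(-4.0), np.float64(12.8)]
10 0.117 [0, np.float64(-7.1), np.float64(25.9)]
15 0.175 [0, np.float64(-9.3), np.float64(39.2)]
20 0.234 [0, np.float64(-10.7), np.float64(52.8)]
25 0.292 [0, np.float64(-11.1), np.float64(66.5)]
30 0.351 [0, np.float64(-10.6), np.float64(80.3)]
35 0.409 [0, np.float64(-9.2), np.float64(94.1)]
40 0.468 [0, np.float64(-6.9), np.float64(107.9)]
45 0.526 [0, np.float64(-3.6), np.float64(121.5)]
50 0.585 [0, np.float64(0.6), np.float64(135.0)]
55 0.643 [0, np.float64(5.8), np.float64(148.2)]
1 [-0.48 -0.05 -0.88]
-1 [ 0.48  0.06 -0.88]
```

Gripped (width 19.2 mm). Now lift along the arc, first half.

>>> carry_out(
  increments=[
    [[-0.029,0,0],[0,-2.1,6.4],1],
    [[-0.058,0,0],[0,-4.0,12.8],1],
    [[-0.088,0,0],[0,-5.6,19.3],1],
    [[-0.117,0,0],[0,-7.1,25.9],1],
    [[-0.146,0,0],[0,-8.3,32.5],1],
    [[-0.175,0,0],[0,-9.3,39.2],1],
    [[-0.205,0,0],[0,-10.1,46],1],
    [[-0.234,0,0],[0,-10.7,52.8],1],
    [[-0.234,0,0],[0,-10.7,52.8],1],
  ],
)

```text
time_s: 8.37
ee_pos: [542.6, -122.5, 265.9]
ee_rot: [-103.7, -0.0, 96.6]
force: [3.5, 6.2, -3.0]
gripper_width: 19.4
```

```bash
python3 -c "
from h import *
s=env.state();print(s['ee_pos'].round(1),s['ee_rot'].round(1),s['gripper_width'],s['force'].round(1),s['torque'].round(2),s['qpos'].round(0))
f=env.grab_frame('side');cv2.imwrite('pics/side2.png',cv2.resize(f['frame'][140:340,240:560],(800,500)))
"
```

```text
[ 542.6 -122.5  265.9] [-103.7   -0.    96.6] 19.421901851819605 [ 3.5  6.2 -3. ] [ 1.06 -0.67  0.25] [ -15.   22.  108.    8.   38. -118.]
```

View pics/side2.png

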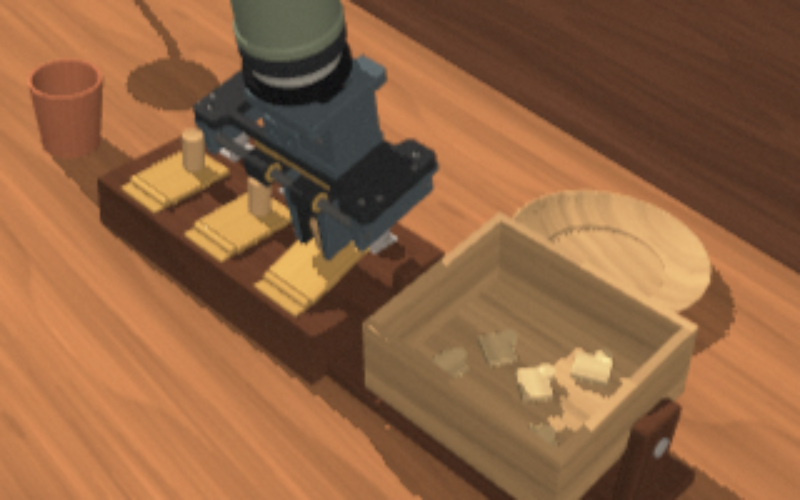

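The side view shows the right cover lifted about 20° with its knob in the jaws. The other two covers are shut, and the bin and cup are untouched. q5 is getting small (38°), so I'll tilt the tool less for the rest.

```bash
python3 -c "
from h import *
a,b=50.,30.
def tcp(th,phi):
  t=np.radians(th);p=np.radians(phi)
  return np.array([a*np.cos(t)-b*np.sin(t)-172*np.sin(p), a*np.sin(t)+b*np.cos(t)+172*np.cos(p)])
p0=tcp(20,13.4);p=np.radians(13.4)
Y=np.array([np.sin(p),-np.cos(p)]);Z=np.array([-np.cos(p),-np.sin(p)])
for th in range(24,57,2):
  ph=13.4+(th-20)*6.6/34; d=tcp(th,ph)-p0
  print(th,round(-np.radians(ph-13.4),3),(d@Y).round(1),(d@Z).round(1))
"
```

```text
24 -0.014 -3.1 4.9
26 -0.02 -4.6 7.5
28 -0.027 -6.0 10.1
30 -0.034 -7.4 12.7
32 -0.041 -8.7 15.4
34 -0.047 -9.9 18.1
36 -0.054 -11.1 20.9
38 -0.061 -12.2 23.7
40 -0.068 -13.3 26.6
42 -0.075 -14.2 29.5
44 -0.081 -15.2 32.4
46 -0.088 -16.0 35.4
48 -0.095 -16.8 38.4
50 -0.102 -17.5 41.4
52 -0.108 -18.1 44.5
54 -0.115 -18.6 47.5
56 -0.122 -19.1 50.6
```

>>> carry_out(
  increments=[
    [[-0.014,0,0],[0,-3.1,4.9],1],
    [[-0.027,0,0],[0,-6.0,10.1],1],
    [[-0.034,0,0],[0,-7.4,12.7],1],
    [[-0.041,0,0],[0,-8.7,15.4],1],
    [[-0.047,0,0],[0,-9.9,18.1],1],
    [[-0.054,0,0],[0,-11.1,20.9],1],
    [[-0.061,0,0],[0,-12.2,23.7],1],
    [[-0.068,0,0],[0,-13.3,26.6],1],
  ],
)

```text
time_s: 9.08
ee_pos: [515.0, -125.7, 272.9]
ee_rot: [-107.6, -0.0, 96.6]
force: [4.9, 7.6, -1.1]
gripper_width: 19.4
```

```bash
python3 -c "
from h import *
s=env.state();print(s['ee_pos'].round(1),s['ee_rot'].round(1),s['gripper_width'],s['force'].round(1),s['torque'].round(2),s['qpos'].round(0))"
```

```text
[ 515.  -125.7  272.9] [-107.6   -0.    96.6] 19.369059713955405 [ 4.9  7.6 -1.1] [ 1.26 -0.94  0.32] [ -17.   19.  112.   12.   34. -123.]
```

>>> carry_out(
  increments=[
    [[-0.008,0,0],[0,-1.2,2.9],1],
    [[-0.016,0,0],[0,-2.4,5.8],1],
    [[-0.024,0,0],[0,-3.8,10.1],1],
    [[-0.032,0,0],[0,-4.8,13.3],1],
    [[-0.04,0,0],[0,-5.9,17.3],1],
    [[-0.047,0,0],[0,-6.7,20.5],1],
    [[-0.054,0,0],[0,-7.4,23.6],1],
    [[-0.054,0,0],[0,-7.4,23.6],1],
    [[-0.054,0,0],[0,-7.4,23.6],1],
    [[-0.054,0,0],[0,-7.4,23.6],1],
  ],
)

```text
time_s: 9.92
ee_pos: [490.7, -128.5, 273.9]
ee_rot: [-110.7, -0.0, 96.6]
force: [3.7, 9.5, 4.8]
gripper_width: 19.2
```

```bash
python3 -c "
from h import *
s=env.state();print(s['ee_pos'].round(1),s['ee_rot'].round(1),s['gripper_width'],s['force'].round(1),s['torque'].round(2),s['qpos'].round(0),np.abs(s['qvel']).max())
g=s['ee_pos']+rot(s).apply([0,172,0]);print('grasp',g.round(1))
ex=np.array([.993,.1156]);ey=np.array([-.1156,.993]);O=np.array([645,-110.9])-45*ex+85*ey
l=(g[:2]-O)@ex; print('x from hinge',l+55,'z',g[2]-53,'theta',np.degrees(np.arctan2(g[2]-53,l+55)-np.arctan2(30,50)))
f=env.grab_frame('side');cv2.imwrite('pics/side3.png',cv2.resize(f['frame'][140:340,240:560],(800,500)))
w=world(f)
fs=env.grab_frame('scene');cv2.imwrite('pics/scene3.png',cv2.resize(fs['frame'][130:330,180:440],(780,600)))
"
```

```text
[ 490.7 -128.5  273.9] [-110.7   -0.    96.6] 19.176745870419285 [3.7 9.5 4.8] [ 1.53 -0.96  0.52] [ -18.   16.  116.   17.   30. -129.] 0.12481371117165739
grasp [ 551.1 -121.4  113. ]
x from hinge 5.5177157713511775 z 59.97426515818742 theta 53.779749541875525
```

View pics/side3.png

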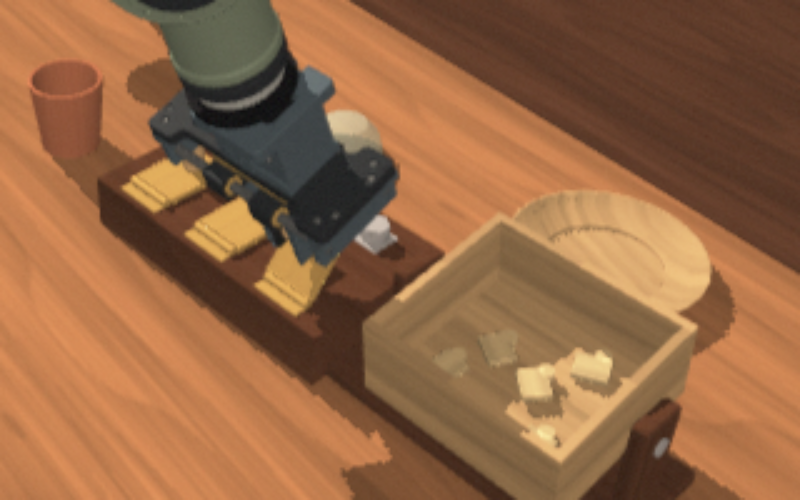

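View pics/scene3.png

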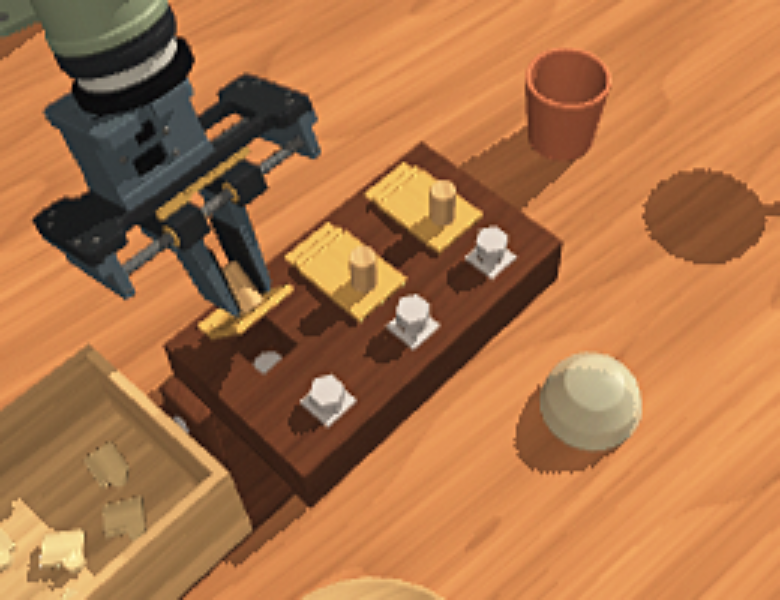

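Both views show the right cover well open (about 54°) in the jaws, with its nut pocket exposed at (265,345). The right bolt at (327,398) is lower than the other two, the other covers are shut, and the bin, cup and glass look unmoved. Last numeric check, then I hand in.

```bash
python3 -c "
from h import *
w=world(env.grab_frame('scene'));w0=np.load('w_scene.npy')
for n,u,v in(('R',289,262),('M',318,234),('L',344,211)):
  print(n,[np.percentile(x[v-9:v+9,u-9:u+9,2],90).round(1) for x in (w0,w)])
for n,a in(('cup',np.s_[145:178,352:386]),('pw',np.s_[246:282,358:396]),('bin',np.s_[300:370,160:250])):
  print(n,np.median(np.linalg.norm(w[a]-w0[a],axis=-1)).round(2))
s=env.state();print(s['time_s'],s['force'].round(1),s['gripper_width'])
env.job_done()"
```

```text
R [np.float64(73.9), np.float64(65.9)]
M [np.float64(74.0), np.float64(73.3)]
L [np.float64(74.0), np.float64(73.4)]
cup 1.78
pw 1.39
bin 1.28
10.0667 [4.3 8.2 5.1] 19.413347681017115
the job is handed in; nothing more can be done
```

The loose bolt was the right one. I pushed it all the way down, then lifted its cover to about 54° and handed in with the gripper still holding the knob.

- **Tapping:** with all covers shut, the left and middle bolts stayed rigid under 16–20 N. The right one sank about 8 mm and then stopped, taking 21 N with no further travel. The camera shows its top at 65.9 mm, down from 73.9 mm; the other two gave about 0.7 mm.
- **Cover:** the gripper holds the right knob at 19.4 mm opening with 25 N set, and the arm was at rest. I worked out the 54° from the gripper position, and both camera views agree with it.
- **Surroundings:** the other two covers are shut. The cup, paperweight and bin show only 1–2 mm of change between images, which I put down to depth noise; I did not confirm it more finely.
- **Limits:** it took about 10 s of the 48 s allowed. A small steady force remained on the tool at the end, about 10 N. I kept the tool tilted about 21° instead of following the knob fully, because one wrist joint was running towards its limit.

No check failed.

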